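# Set the colour comparator to the amber standard

### The arm

A 6-joint arm with a two-finger parallel gripper is mounted at the origin on a cart in front of the work surface, level with it; the furniture and walls round the work are solid. World frame = base frame: x ahead of the robot, y to its left, z up, the work surface at z = 0. Lengths are in m, angles in rad, forces in N, time in s.
With the tool pointing down it reaches from about 0.325 to 0.9 m from the base axis. Payload 6.1 kg.
Tool frame: the origin (TCP) lies midway between the tips of the shut fingers; the grasp point (between the pads) lies 19 mm behind it; x points along the fingers, y is the direction in which the jaws open and shut, and the axes are right-handed (so a half turn about x gives the same grasp; the last joint's range is limited). The gripper opens to 85 mm and grips with 20 to 120 N. Pads are 22 mm wide; open, the fingers measure 114 mm over their backs; the gripper's body (76 mm by 85 mm) begins 54 mm behind the grasp point. The pads swing forward as they close: fully open they stand 13 mm farther back than shut.
Start: joints at [1.155, 0.22, 1.526, -0, 1.395, -0.126], TCP at [0.179, 0.599, 0.231] pointing down, gripper open.
Joint ranges: [-2.98, 2.98], [-0.91, 2.08], [0.09, 2.57], [-1.24, 4.39], [0.2, 2.65], [-2.68, 2.68]. Speed limits (rad/s): [2.57, 2.57, 3.01, 3.14, 3.14, 3.14].

### API

Orientations are given as [roll, pitch, yaw] about the fixed x, y, z axes, in that order (R = Rz(yaw) Ry(pitch) Rx(roll)).
In Python, from plant import movep, move_l, set_joints, gripper_to, hold, inverse_kinematics, observe, get_image, get_calibration, Unreachable, job_done gives the robot as it stands. Calls block until the motion is done:
- movep(position, orientation): joint-space move of the TCP to a pose.
- move_l(position, feed=0.15, rotation=None, max_force=None): straight line of the TCP; rotation=None keeps the orientation; feed is the mean speed in m/s. With max_force (N) it stops when the force on the tool has changed by that much, and returns True; else False.
- set_joints(angles): joint-space move.
- gripper_to(opening, f_grip=None): finger opening in m; f_grip is the grip in N (None keeps the last); returns when the fingers have stopped.
- hold(seconds).
- inverse_kinematics(position, orientation): joint angles nearest the present ones, or None.
- observe(): the state.
- get_image(name): name is "side" or "top" or "wrist"; returns (picture, depth): 384x512x3 uint8, red, green, blue; 384x512 float32, m along the optical axis (not along the pixel's ray), 0 where there is no reading.
- get_calibration(name): a dict with "intrinsics" (3x3 intrinsics, pixels), "world_from_camera" (4x4, takes a point from camera to world coordinates). Camera axes: x right, y down, z forward; pixel columns grow to the right and rows downward; lengths in m; the calibration is good to about 2 mm. A picture is of the moment at which its call begins: read the wrist's pose just before it. get_calibration takes no time and is no camera call; for the wrist camera it gives the pose at the moment of the call.
A pose or a line that the arm cannot do raises Unreachable and nothing moves.
- job_done(): hands the job in, once; it reports no verdict.
The state is a dict: "time_s": time; "q": joint angles; "joint_velocities": joint speeds; "joint_torque": joint torques, N m; "eef_pos": TCP position; "tcp_rot": TCP orientation; "ft_force": force on the tool from outside, world axes, zero at the start; "torque": the same for the moment, N m; "opening": finger opening in m.
Only numpy, scipy, OpenCV 4.12 (cv2) and the standard library are available. Lean on these libraries where they do the work, as an engineer would, in place of code of your own. Each camera call takes 0.05 s, during which the arm holds its last target. There are 200 camera calls.

### The job

Set the colour comparator for the bottle that stands in its collar: pull the black knob up so that the index pin is clear of the ring, swing the wheel round with the pin held clear until the amber sector shows in the window, then let the pin down and ease the wheel by feel until the pin drops fully home in the notch there. Be gentle with the pin - never ram it onto the ring or wrench it against a notch - leave the sample bottle standing in its collar and the other bench things alone, and let go at the end.

Things in the scene. Friction and masses are not known exactly. Their poses are not given: they have to be found in the camera images.
- comparator: Colour comparator, fixed to the bench: light grey case 222 mm in its x and 276 mm in its y (111 mm to its +y side, 165 mm to its -y side), 34 mm high. Origin on the bench below the wheel's axis; the window lies on its -x side. On it a wheel (radius 76 mm, six coloured sectors of 60 degrees, amber one of them) turns under a fixed black cap of radius 58 mm (top 52 mm, centre nut 66 mm above the bench).
- wheel_axis (a point): Point on the wheel's vertical axis, level with the top face of the steel index ring round the wheel (44 mm above the bench). The ring has six notches 10 mm wide, 60 degrees apart, 89 mm from the axis, one for each sector. The ring has been clocked by hand: every notch sits up to 0.13 rad to either side of its nominal place, the same for all, so it must be found by feel (or seen).
- window (a point): Middle of the white-framed window (36 degrees wide) in the black cap, 40 mm from the axis on the comparator's -x side, 52 mm above the bench.
- wheel (a joint): Angle of the wheel, rad, growing counter-clockwise seen from above, without end stops (friction about 0.1 N m). At 0 the middle of the amber sector (opposite the knob) is under the middle of the window. The knob's direction from the axis is the comparator's yaw plus this angle. Amber's notch is the one nearest 0, somewhere from -0.13 to 0.13.
- plunger (a joint): Height of the spring plunger, m: 0 = home (pin 8 mm deep in a notch), about 0.0073 = the pin's foot riding on the ring between notches, 0.014 = fully pulled (stop). Spring and weight push it down with 5 N at 0, 6.5 N when riding, 8 N at 0.014; it is greased (25 N s/m), so when let go it sinks in about 0.1 s. At the start it rides on the ring or sits in a wrong notch.
- knob_center (a point): Middle of the plunger's black knurled knob, red dot on top: upright cylinder 26 mm in diameter, 24 mm high, 89 mm from the wheel axis, 86 mm above the bench at plunger 0; it rises with the plunger. It spins freely about its own axis, so a hand holding it need not turn with the wheel. Below it: barrel 19 mm in diameter up to 70 mm, on an arm 22 mm wide, top 54 mm above the bench.
- pin: The steel index pin below the knob, 8 mm in diameter, with a hemispherical foot; origin at the lower end of its foot (36 mm above the bench when home). Only the index ring can touch it.
- sample_center (a point): The amber dropper bottle to be compared, 30 mm in diameter and 94 mm high, loose in an open collar (13 mm deep) on the comparator's front right corner; this point lies 45 mm above its foot, on its axis.
- dropper_a: Loose amber dropper bottle with a black cap, 33 mm in diameter, 106 mm high, standing on the bench to the right of the comparator; origin in the middle of its foot. A bystander.
- dropper_b: Loose amber dropper bottle with a white cap, 30 mm in diameter, 94 mm high, standing on the bench to the right of the comparator; origin in the middle of its foot. A bystander.
- beaker_plastic: Loose clear beaker, 76 mm wide and 94 mm high, standing behind the comparator; origin in the middle of its foot. A bystander.
- cup: Loose white plastic cup, 87 mm wide and 88 mm high, standing behind the comparator to the right; origin in the middle of its foot. A bystander.
- pouch_sealer: Blue pouch sealer, fixed to the bench to the right of the comparator, 404 mm long in y; origin on the bench under its middle. Its arm with a red grip at the left (+y) end stands raised, up to about 0.24 m above the bench: keep clear of it.

How it is judged:
By the outcome, as a careful person would: the job done as asked, in the order asked, and still so for the second after the job is handed in, with the robot touching nothing.
It also fails if it takes over 58 s, if anything falls off the work surface, if the arm or the gripper's body presses on something with over 40 N, if the wrist force passes 120 N, or if a joint passes its speed limit or range.

## Working session

There is one attempt and no reset: what is moved stays moved. The work goes in short steps, each a Python script; the robot and the scene stay as the last script left them, time stands still between calls to the robot, and variables do not carry over. Pictures are saved under pics/ and viewed, about 8 in all and at most 12, crops included, and the job is handed in when it is done.

```bash
mkdir -p pics; python3 - <<'E'
from plant import *
import cv2,numpy as np
for n in("top","side"):
    im,d=get_image(n); np.savez(f"pics/{n}0.npz",im=im,d=d,**get_calibration(n))
    cv2.imwrite(f"pics/{n}0.png",cv2.resize(im[:,:,::-1],(800,600)) if n=="top" else im[:,:,::-1])
    print(n,get_calibration(n))
o=observe();print(o)
E
```

```text
top {'intrinsics': array([[454.02830575,   0.        , 252.45537278],
       [  0.        , 454.02830575, 197.63427402],
       [  0.        ,   0.        ,   1.        ]]), 'world_from_camera': array([[ 2.24554157e-02, -9.80068924e-01,  1.97384546e-01,
         3.89751748e-01],
       [-9.99734468e-01, -2.30344832e-02, -6.37983701e-04,
         9.96316380e-02],
       [ 5.17191901e-03, -1.97317808e-01, -9.80325932e-01,
         1.04174864e+00],
       [ 0.00000000e+00,  0.00000000e+00,  0.00000000e+00,
         1.00000000e+00]])}
side {'intrinsics': array([[423.11729407,   0.        , 250.78342066],
       [  0.        , 423.11729407, 185.05457025],
       [  0.        ,   0.        ,   1.        ]]), 'world_from_camera': array([[-0.97718417, -0.13011893,  0.16786947,  0.41887711],
       [-0.2123767 ,  0.6086121 , -0.76451779,  0.87036652],
       [-0.00268916, -0.78272624, -0.62236034,  0.70327688],
       [ 0.        ,  0.        ,  0.        ,  1.        ]])}
{'time_s': 0.1, 'q': array([ 1.15489658e+00,  2.21203471e-01,  1.52751494e+00, -1.75067567e-05,
        1.39471518e+00, -1.26035928e-01]), 'joint_velocities': array([ 1.72289201e-03, -9.38947600e-04, -3.02335699e-03,  1.01947132e-03,
        8.78200672e-05,  1.41419676e-03]), 'joint_torque': array([ 1.54862952e-03, -4.98242426e+01, -3.90550625e+01,  1.21772082e-04,
        5.54832310e-03, -2.38214227e-06]), 'eef_pos': array([0.17838039, 0.59841685, 0.23026418]), 'tcp_rot': array([-1.68747292,  1.56895531, -1.97733366]), 'ft_force': array([-1.10786484,  0.38734257, -0.27173823]), 'torque': array([ 0.02298184, -0.02310409,  0.00017684]), 'opening': 0.08524162412391627}
```

View pics/top0.png

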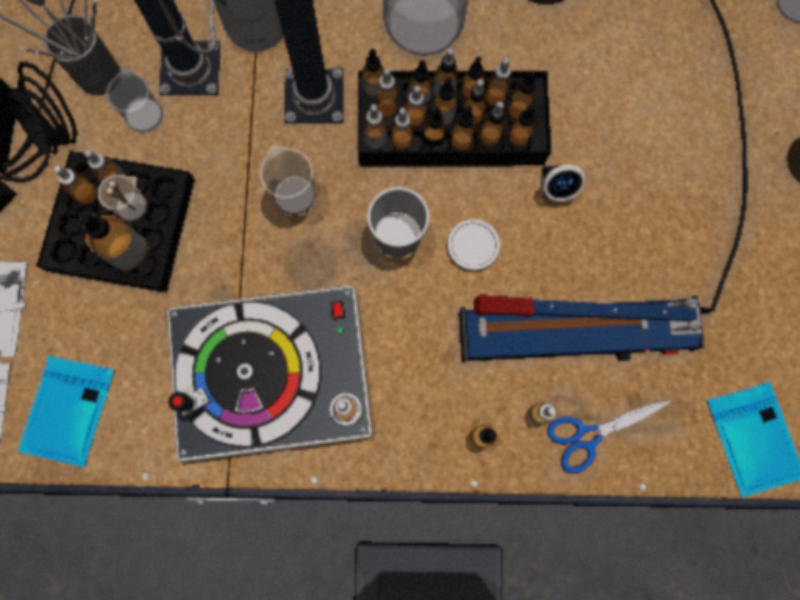

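View pics/side0.png

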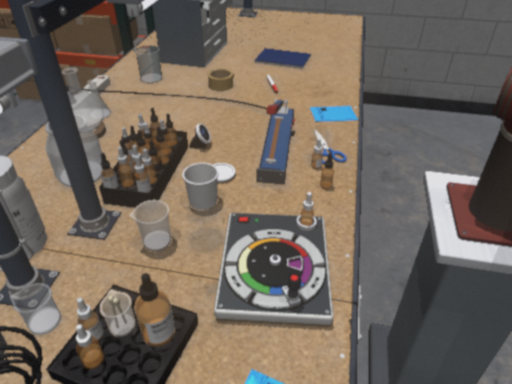

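Top view: comparator nut at (244,371), knob (180,402), window (248,402), yellow/amber sector at (285,345), and sample bottle (344,408). The ring's dark notch bars can be seen too. I'll rectify this at ring height.

```bash
cat > h.py <<'E'
import numpy as np
def ray(cal,u,v,z):
    K,T=cal["intrinsics"],cal["world_from_camera"]
    r=T[:3,:3]@np.linalg.inv(K)@np.array([u,v,1.]); c=T[:3,3]
    return c+r*(z-c[2])/r[2]
def proj(cal,P):
    K,T=cal["intrinsics"],cal["world_from_camera"]
    p=(np.asarray(P)-T[:3,3])@T[:3,:3]; p=p@K.T
    return p[...,:2]/p[...,2:]
E
python3 - <<'E'
import numpy as np,cv2
from h import *
z=np.load("pics/top0.npz"); s=1.5625
P=lambda u,v,h:ray(z,u/s,v/s,h)
ax=P(244,371,.066);kn=P(180,402,.105);wi=P(248,402,.052);sb=P(344,403,.1)
cs=[P(*c,.034) for c in((168,308),(355,288),(370,436),(180,460))]
print("axis",ax,"knob",kn,"r",np.hypot(*(kn-ax)[:2]),"win",wi,np.hypot(*(wi-ax)[:2]),"sample",sb)
for i in range(4): e=cs[(i+1)%4]-cs[i]; print(cs[i],np.hypot(*e[:2]),np.degrees(np.arctan2(e[1],e[0])))
# rectified 0.3mm/px top view at ring height, up=+x, left=+y
n=600;m=0.0004
g=(np.arange(n)-n/2)*m; Y,X=np.meshgrid(-g,-g)
p=proj(z,np.stack([X+ax[0],Y+ax[1],0*X+.044],-1)).astype(np.float32)
im=cv2.remap(z["im"],p[...,0],p[...,1],cv2.INTER_CUBIC)
cv2.imwrite("pics/rect.png",im[:,:,::-1])
E
```

```text
axis [0.49399442 0.30419268 0.066     ] knob [0.44723542 0.37714103 0.105     ] r 0.08664793939830308 win [0.45263255 0.29883    0.052     ] 0.04170806193938511 sample [0.45115805 0.1626853  0.1       ]
[0.58614418 0.42658999 0.034     ] 0.27183594078817547 -82.3732790169486
[0.62222188 0.15715878 0.034     ] 0.21360135593023735 -172.45116337492155
[0.41047175 0.12909771 0.034     ] 0.26535916096044865 98.38896774933386
[0.37175783 0.39161764 0.034     ] 0.21722010009629628 9.264920569422888
```

View pics/rect.png

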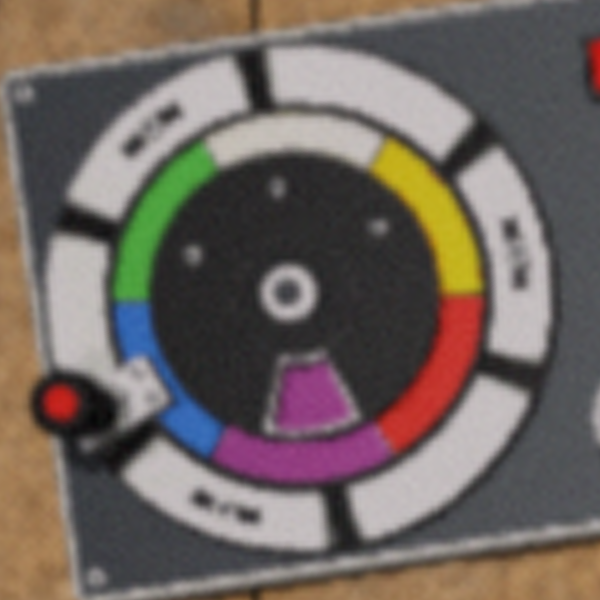

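Rectified view: ring centred at about (300,297). Notches are at (254,80), (470,142), (512,370), (343,517) and (87,222), i.e. about 11.4° mod 60°. Case yaw is about 8.2°, so amber's notch is at about +0.056 rad. The knob, at (60,400) and about 122°, is riding on the ring, so the swing is about 110° clockwise. Next, a close look from above the knob.

```bash
cat >> h.py <<'E'
from plant import *
from scipy.spatial.transform import Rotation as Ro
import cv2
def rpy(a):  # tool down, jaws along world angle a (deg)
    a=np.radians(a); x=np.array([0,0,-1.]); y=np.array([np.cos(a),np.sin(a),0])
    return Ro.from_matrix(np.column_stack([x,y,np.cross(x,y)])).as_euler("xyz")
E
python3 - <<'E'
from h import *
o=observe(); print("jaw dir now",Ro.from_euler("xyz",o["tcp_rot"]).as_matrix()[:,1])
best=None
for a in (101.4,281.4):
    s=[inverse_kinematics(p,rpy(a)) for p in([.447,.379,.2],[.447,.379,.074],[.58,.322,.074])]
    print(a,[None if q is None else np.round(q,2) for q in s])
    if all(q is not None for q in s):
        c=abs(s[0][5]-o["q"][5])
        if best is None or c<best[0]: best=(c,a)
print(best)
movep([.447,.379,.21],rpy(best[1]))
cal=get_calibration("wrist");im,d=get_image("wrist")
np.savez("pics/w1.npz",im=im,d=d,**cal);cv2.imwrite("pics/w1.png",im[:,:,::-1])
o=observe();print(o["time_s"],o["eef_pos"],cal["world_from_camera"].round(3).tolist(),o["ft_force"])
E
```

```text
jaw dir now [ 0.28581811  0.95828214 -0.00182849]
101.4 [array([ 0.57,  0.15,  1.66, -0.  ,  1.33, -1.2 ]), array([ 0.57,  0.29,  1.76, -0.  ,  1.09, -1.2 ]), array([ 0.39,  0.46,  1.54, -0.  ,  1.15, -1.38])]
281.4 [array([ 0.57,  0.15,  1.66, -0.  ,  1.33,  1.94]), array([ 0.57,  0.29,  1.76, -0.  ,  1.09,  1.94]), array([ 0.39,  0.46,  1.54, -0.  ,  1.15,  1.76])]
(np.float64(1.0749935246487212), 101.4)
1.4583 [0.44640838 0.37981922 0.21008367] [[-0.197, 0.937, 0.289, 0.373], [0.98, 0.189, 0.058, 0.364], [0.0, 0.294, -0.956, 0.352], [0.0, 0.0, 0.0, 1.0]] [-0.55254737  0.15028355 -0.15431437]<sys>:0: UserWarning: Gimbal lock detected. Setting third angle to zero since it is not possible to uniquely determine all angles.
```

View pics/w1.png

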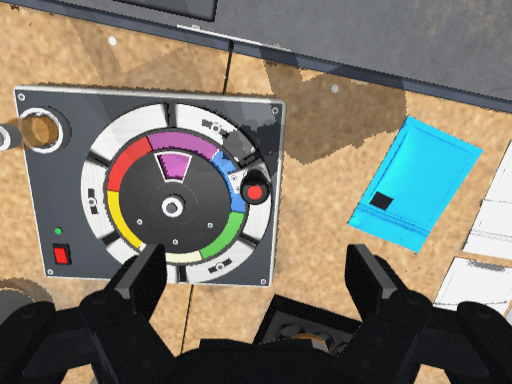

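Wrist view: nut (173,207), knob dot (255,192), case corners (14,90), (285,100), (271,286) and (47,277). The ring and its notches are clear. I'll compute the axis, knob and notch angles from it.

```bash
python3 - <<'E' 2>/dev/null
from h import *
z=np.load("pics/w1.npz"); im=z["im"].astype(float)
hsv=cv2.cvtColor(z["im"],cv2.COLOR_RGB2HSV)
red=((hsv[...,0]<8)|(hsv[...,0]>172))&(hsv[...,1]>150)&(hsv[...,2]>120)
n,l,s,c=cv2.connectedComponentsWithStats(red.astype(np.uint8))
k=[i for i in range(1,n) if 240<c[i][0]<270 and 180<c[i][1]<205 and s[i][4]>20]
u,v=c[k[0]]; dz=z["d"][int(v),int(u)]
K,T=z["intrinsics"],z["world_from_camera"]
print("dot",u,v,"depth pt",T[:3,:3]@(np.linalg.inv(K)@[u,v,1]*dz)+T[:3,3])
kn=ray(z,u,v,.1055); ax0=ray(z,173,207,.066)
print("knob",kn,"axis(nut)",ax0)
cs=[ray(z,*p,.034) for p in((14,90),(285,100),(271,286),(47,277))]
for i in range(4): e=cs[(i+1)%4]-cs[i]; print(np.hypot(*e[:2]).round(4),np.degrees(np.arctan2(e[1],e[0])).round(2))
# refine axis: maximise contrast of ring outer/inner edges in polar picture
th=np.radians(np.arange(0,360,.5))
def pol(ax,r): 
    t,R=np.meshgrid(th,r); p=proj(z,np.stack([ax[0]+R*np.cos(t),ax[1]+R*np.sin(t),0*t+.044],-1)).astype(np.float32)
    return cv2.remap(z["im"].astype(np.float32).mean(2),p[...,0],p[...,1],cv2.INTER_LINEAR)
for rr in ((.078,.1),):
  best=max(((pol(ax0+[dx,dy,0],np.linspace(*rr,8)).mean(),dx,dy) for dx in np.arange(-5,5.1,.5)*1e-3 for dy in np.arange(-5,5.1,.5)*1e-3))
print("ring fit",best); ax=ax0+[best[1],best[2],0]
b=pol(ax,np.linspace(.084,.095,6)).max(0)  # dark all along radius = notch
dark=b<110
tt=np.degrees(th); seg=np.split(np.arange(720),np.where(np.diff(dark.astype(int)))[0]+1)
for s_ in seg:
    if dark[s_[0]]: m=tt[s_].mean(); print("dark",tt[s_[0]],tt[s_[-1]],"mid",m,"mod60",m%60)
for A in(ax0,ax): dd=kn-A; print("r",np.hypot(*dd[:2]),"ang",np.degrees(np.arctan2(dd[1],dd[0])),A)
E
```

```text
dot 254.45806451612904 191.9806451612903 depth pt [0.44871738 0.37895947 0.10634492]
knob [0.44897937 0.37900963 0.1055    ] axis(nut) [0.49251839 0.30512858 0.066     ]
0.2677 99.36
0.2147 8.52
0.2668 -81.29
0.2117 -171.26
ring fit (np.float32(164.80666), np.float64(0.002), np.float64(-0.002))
dark 7.499999999999999 8.5 mid 8.0 mod60 8.0
dark 9.5 14.0 mid 11.75 mod60 11.75
dark 67.5 73.5 mid 70.5 mod60 10.5
dark 102.5 103.5 mid 103.0 mod60 43.0
dark 113.5 123.00000000000001 mid 118.25 mod60 58.25
dark 127.00000000000001 135.5 mid 131.25 mod60 11.25
dark 144.0 144.0 mid 144.0 mod60 24.0
dark 146.0 151.0 mid 148.5 mod60 28.5
dark 188.0 194.0 mid 191.0 mod60 11.0
dark 248.5 253.5 mid 251.0 mod60 11.0
dark 308.0 313.5 mid 310.75 mod60 10.75
dark 332.0 359.0 mid 345.5 mod60 45.5
r 0.08575578611820049 ang 120.51137626714507 [0.49251839 0.30512858 0.066     ]
r 0.08849709096479948 ang 120.96952800210542 [0.49451839 0.30312858 0.066     ]
```

Axis is about (0.4942,0.3033), r = 88.5 mm (nominal 89), knob at 121°, notches at about 11.1° mod 60°, yaw about 8.7°. All consistent. Now grasping and lifting.

```bash
python3 - <<'E' 2>/dev/null
from h import *
move_l([.4487,.3793,.21],.1); 
print(move_l([.4487,.3793,.076],.12,max_force=15),observe()["ft_force"])
gripper_to(.05); f0=observe()["ft_force"]
gripper_to(.02,30); o=observe();print(o["opening"],o["ft_force"]-f0,o["eef_pos"],f0)
for dz in(.002,.004,.0055):
    move_l([.4487,.3793,.076+dz],.02,max_force=20);hold(.15); o=observe();print(dz,o["opening"],(o["ft_force"]-f0).round(2),o["eef_pos"].round(4))
print(o["time_s"])
cal=get_calibration("wrist");im,d=get_image("wrist");cv2.imwrite("pics/w2.png",im[:,:,::-1])
E
```

```text
False [ 0.43987531  0.07784683 -0.19656906]
0.02481937145609732 [0.95941686 0.2524501  0.88752042] [0.44886449 0.37915014 0.07610931] [-1.0154446  -0.48517689  0.00548857]
0.002 0.02528118916240859 [ 1.66 -0.15 -7.33] [0.4482 0.3788 0.0771]
0.004 0.024996001739059952 [ 1.73 -1.97 -7.55] [0.4483 0.3789 0.0796]
0.0055 0.02512526494834475 [ 1.77 -2.86 -8.36] [0.4487 0.3792 0.0815]
4.95
```

View pics/w2.png

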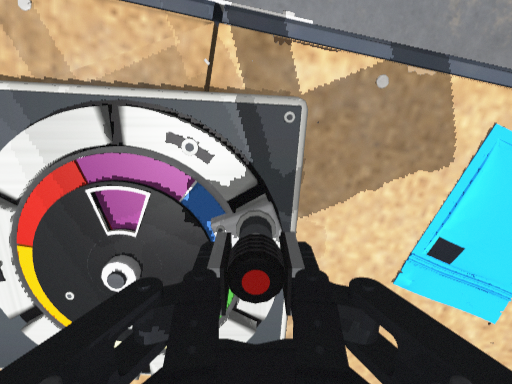

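Image: knob gripped centrally, red dot at (256,282). Force shows the spring pull (about 8 N), so the pin is up. Swinging with the radius corrected by force.

```bash
python3 - <<'E' 2>/dev/null
from h import *
C=np.array([.4942,.3033]); f0=np.array([-.3,0,0]); z=.0817
p=observe()["eef_pos"][:2]-C; th0=np.degrees(np.arctan2(p[1],p[0])); r=np.hypot(*p)
print(th0,r)
for th in np.linspace(th0,17.1,15)[1:]:
    a=np.radians(th); n=np.array([np.cos(a),np.sin(a)]); t=np.array([-n[1],n[0]])
    s=move_l([*(C+r*n),z],.06,max_force=15)
    F=[];
    for _ in range(4): hold(.03); F.append(observe()["ft_force"])
    f=np.mean(F,0)-f0; o=observe(); e=o["eef_pos"][:2]-C
    print(f"{th:.1f} cut={s} r={r:.4f} act r {np.hypot(*e):.4f} ang {np.degrees(np.arctan2(e[1],e[0])):.1f} Frad {f[:2]@n:.2f} Ftan {f[:2]@t:.2f} Fz {f[2]:.2f} open {o['opening']:.4f} z {o['eef_pos'][2]:.4f}")
    r+=np.clip(1e-4*f[:2]@n,-3e-4,3e-4)
    if s: break
print(o["time_s"])
cal=get_calibration("wrist");im,d=get_image("wrist");np.savez("pics/w3.npz",im=im,d=d,**cal);cv2.imwrite("pics/w3.png",im[:,:,::-1])
E
```

```text
120.92974178465262 0.08847754277252094
113.5 cut=False r=0.0885 act r 0.0885 ang 113.2 Frad -3.17 Ftan -1.69 Fz -7.74 open 0.0249 z 0.0819
106.1 cut=False r=0.0882 act r 0.0884 ang 105.9 Frad -1.02 Ftan -0.97 Fz -7.49 open 0.0249 z 0.0818
98.7 cut=False r=0.0881 act r 0.0884 ang 98.4 Frad 1.55 Ftan -1.53 Fz -8.04 open 0.0252 z 0.0819
91.3 cut=False r=0.0882 act r 0.0884 ang 91.0 Frad 2.22 Ftan -1.65 Fz -7.85 open 0.0250 z 0.0819
83.8 cut=False r=0.0885 act r 0.0885 ang 83.6 Frad 2.17 Ftan -1.52 Fz -8.01 open 0.0252 z 0.0818
76.4 cut=False r=0.0887 act r 0.0886 ang 76.2 Frad 1.37 Ftan -1.17 Fz -8.14 open 0.0250 z 0.0818
69.0 cut=False r=0.0888 act r 0.0886 ang 68.8 Frad 0.87 Ftan -1.53 Fz -7.70 open 0.0251 z 0.0817
61.6 cut=False r=0.0889 act r 0.0888 ang 61.4 Frad -0.09 Ftan -2.14 Fz -8.27 open 0.0249 z 0.0817
54.2 cut=False r=0.0889 act r 0.0888 ang 54.0 Frad 0.24 Ftan -1.16 Fz -8.20 open 0.0248 z 0.0817
46.8 cut=False r=0.0889 act r 0.0889 ang 46.5 Frad 0.43 Ftan -1.12 Fz -8.25 open 0.0248 z 0.0817
39.3 cut=False r=0.0890 act r 0.0889 ang 39.1 Frad 0.45 Ftan -1.79 Fz -8.47 open 0.0250 z 0.0817
31.9 cut=False r=0.0890 act r 0.0890 ang 31.7 Frad 0.50 Ftan -1.36 Fz -7.85 open 0.0248 z 0.0817
24.5 cut=False r=0.0890 act r 0.0891 ang 24.3 Frad 0.87 Ftan -1.08 Fz -7.29 open 0.0250 z 0.0817
17.1 cut=False r=0.0891 act r 0.0891 ang 16.9 Frad 0.68 Ftan -1.32 Fz -8.20 open 0.0249 z 0.0816
11.65
```

View pics/w3.png

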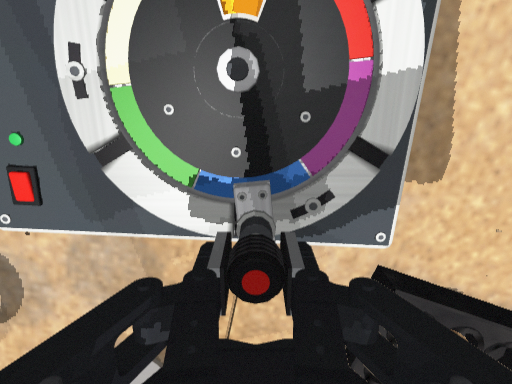

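Image: amber shows in the window (240,8), and the knob (256,282) is still held with the pin clear. Next I lower the pin by hand onto the ring, open slightly as a cage, and ease clockwise by feel.

```bash
cat >> h.py <<'E'
C=np.array([.4942,.3033])
def knobtop():
    z=get_calibration("wrist"); im,d=get_image("wrist")
    h=cv2.cvtColor(im,cv2.COLOR_RGB2HSV); m=((h[...,0]<8)|(h[...,0]>172))&(h[...,1]>150)&(h[...,2]>60)
    n,l,s,c=cv2.connectedComponentsWithStats(m.astype(np.uint8))
    i=min((i for i in range(1,n) if s[i][4]>60),key=lambda i:np.hypot(c[i][0]-256,c[i][1]-282))
    D=np.median(d[l==i]); K,T=z["intrinsics"],z["world_from_camera"]
    p=T[:3,:3]@(np.linalg.inv(K)@[*c[i],1]*D)+T[:3,3]
    e=p[:2]-C; return p.round(4),"ang",np.degrees(np.arctan2(e[1],e[0])).round(2)
def favg(n=4):
    F=[]
    for _ in range(n): hold(.03);F.append(observe()["ft_force"])
    return np.mean(F,0)
E
python3 - <<'E' 2>/dev/null
from h import *
print("up",knobtop())
p=observe()["eef_pos"]
for z in (.0795,.078,.077,.0762,.0757):
    s=move_l([p[0],p[1],z],.015,max_force=6); f=favg(); print(z,s,f.round(2),observe()["eef_pos"][2].round(4))
    if f[2]>-4: break
print(knobtop())
gripper_to(.030,20); hold(.2); print("released",knobtop(),favg(),observe()["opening"],observe()["time_s"])
E
```

```text
up (array([0.5799, 0.3291, 0.1104]), 'ang', np.float64(16.77))
0.0795 False [ 0.57 -0.64 -7.62] 0.0795
0.078 False [ 0.44 -0.35 -6.68] 0.078
0.077 False [ 0.73 -0.78 -7.13] 0.077
0.0762 False [-0.79 -0.88 -4.39] 0.0765
0.0757 False [-2.39 -1.01 -0.1 ] 0.0762
(array([0.5799, 0.3293, 0.105 ]), 'ang', np.float64(16.88))
released (array([0.5799, 0.3293, 0.105 ]), 'ang', np.float64(16.87)) [ 0.24316016  0.05484241 -0.13876984] 0.03027441856065901 14.375
```

```bash
python3 - <<'E' 2>/dev/null
from h import *
o=observe();p=o["eef_pos"];e=p[:2]-C;th=np.degrees(np.arctan2(e[1],e[0]));r=np.hypot(*e);f0=favg()
z=.0757+.0
for k in range(30):
    th-=.4 if k>3 else .5
    a=np.radians(th);n=np.array([np.cos(a),np.sin(a)]);t=np.array([-n[1],n[0]])
    s=move_l([*(C+r*n),z],.008,max_force=5); f=favg(3)-f0; kt=knobtop()
    print(f"{th:.2f} {s} Ft {f[:2]@t:.2f} Fr {f[:2]@n:.2f} Fz {f[2]:.2f} top {kt[0][2]:.4f} ang {kt[2]:.2f}")
    if s or abs(f[:2]@t)>5 or kt[0][2]<.0985 or kt[2]<8: break
print(observe()["time_s"])
E
```

```text
16.53 False Ft 0.00 Fr 0.19 Fz -0.49 top 0.1050 ang 16.88
16.03 False Ft 0.03 Fr 0.15 Fz -0.34 top 0.1050 ang 16.86
15.53 False Ft 1.68 Fr 0.57 Fz -0.00 top 0.1050 ang 16.87
15.03 False Ft 4.85 Fr 0.41 Fz -0.59 top 0.1050 ang 16.59
14.63 False Ft 5.19 Fr 0.07 Fz -0.57 top 0.1051 ang 15.99
16.5083
```

Riding drag alone is about 5 N, so I'm raising the stop to 9 N.

```bash
python3 - <<'E' 2>/dev/null
from h import *
o=observe();e=o["eef_pos"][:2]-C;th=14.63;r=np.hypot(*e)
for k in range(16):
    th-=.35
    a=np.radians(th);n=np.array([np.cos(a),np.sin(a)]);t=np.array([-n[1],n[0]])
    s=move_l([*(C+r*n),.0757],.008,max_force=6); f=favg(3); kt=knobtop()
    print(f"{th:.2f} {s} Ft {f[:2]@t:.2f} Fr {f[:2]@n:.2f} Fz {f[2]:.2f} top {kt[0][2]:.4f} ang {kt[2]:.2f}")
    if s or abs(f[:2]@t)>9 or kt[0][2]<.0985 or kt[2]<8: break
print(observe()["time_s"])
E
```

```text
14.28 False Ft 3.53 Fr 0.46 Fz 0.53 top 0.1050 ang 15.36
13.93 False Ft 3.71 Fr 0.80 Fz -0.12 top 0.1049 ang 15.16
13.58 False Ft 4.87 Fr 0.13 Fz 0.14 top 0.1049 ang 14.92
13.23 False Ft 3.39 Fr 0.69 Fz -0.38 top 0.1049 ang 14.28
12.88 False Ft 1.24 Fr 0.57 Fz -0.97 top 0.1048 ang 13.82
12.53 False Ft 1.10 Fr -0.40 Fz -1.39 top 0.1046 ang 13.58
12.18 False Ft -0.03 Fr -0.02 Fz 0.10 top 0.1043 ang 13.23
11.83 False Ft -0.24 Fr -0.19 Fz 0.31 top 0.1037 ang 12.79
11.48 False Ft -0.13 Fr 0.71 Fz -0.32 top 0.0977 ang 11.39
20.1083
```

The pin dropped: knob top went from 0.1050 to 0.0977 (7.3 mm, the full drop) at 11.4°, where the notch was seen. Opening, retreating and checking.

```bash
python3 - <<'E' 2>/dev/null
from h import *
gripper_to(.06); print(knobtop(),favg())
p=observe()["eef_pos"]; move_l([p[0],p[1],.13],.06); move_l([.56,.315,.26],.15); hold(.2)
z=get_calibration("wrist");im,d=get_image("wrist");cv2.imwrite("pics/w4.png",im[:,:,::-1])
print(knobtop(),observe()["time_s"],observe()["eef_pos"])
E
```

```text
(array([0.5821, 0.321 , 0.0977]), 'ang', np.float64(11.4)) [-0.0617816   0.04037032  0.17492605]
(array([0.5821, 0.3209, 0.0977]), 'ang', np.float64(11.35)) 23.0833 [0.55978851 0.31487917 0.25912042]
```

View pics/w4.png

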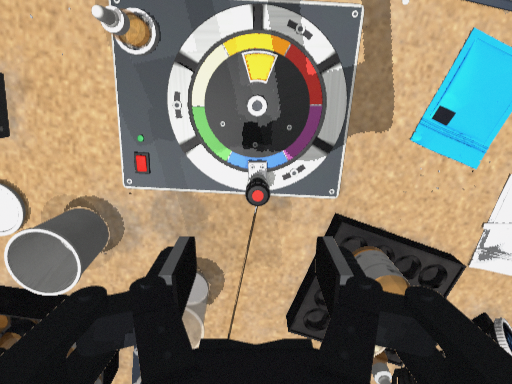

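Image: amber fills the window (260,66), the knob is home at (258,195), the bottle stands in its collar (135,30), and the cup and beaker look undisturbed. Handing in.

```bash
python3 -c "
from plant import *
job_done()"
```

```text
the job is handed in; nothing more can be done
```

The comparator is set to amber, the index pin is home in amber's notch, and I handed the job in at about 23 s of the 58 s allowed.

- **Swing:** I gripped the knob, lifted the pin about 5 mm clear of the ring, and swung the wheel about 104° clockwise with it held up. Side forces stayed at about 3 N or less.
- **Setting the pin:** I lowered it by hand onto the ring just before the notch. With the jaws loosely round the knob, I eased the wheel until the pin dropped in. The drag while riding was about 5 N, more than I expected. The first easing run therefore stopped at its 5 N limit, and I carried on with a 9 N limit that was never reached.
- **Last checks:**
  - The knob top fell 7.3 mm, from 0.1050 to 0.0977 m, which is the full drop from riding to home.
  - The knob stopped at 11.4°, against about 11.1° for the notch as seen in the images.
  - The final picture shows amber filling the window and the sample bottle in its collar, and the cup and beaker look undisturbed. The two dropper bottles were out of that view, but the arm never went near them.
  - The gripper was open and clear of everything.

No check failed or disagreed.

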